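# Tip the nuts from the tray into the box

## Task

Slide the open wooden box across the bench until it stands against the front of the tray stand, under the tray's lip. Then lift the tray by its handle and tip it so that all four nuts slide off the lip into the box. Let the tray back down level, with the box left in place under the lip, and leave the other things on the bench where they are.

Things in the scene. Friction and masses are not known exactly. Their poses are not given: they have to be found in the camera images.
- stand: Low dark steel stand of the tipping tray, fixed to the bench, about 160 x 160 mm. Origin: on the bench; its z is up, its x is along the tray's hinge, and the tray's open lip points to its -y (roughly to the robot's right), the handle to its +y. Its front panel, 130 mm wide and 98 mm high, is an upright face at y = -60 mm: the box can be pushed flat against it.
- tray (a joint): Tilt of the tray about its hinge, rad: 0 = level, resting on the stand; grows as the handle is lifted; stop at 1.15. The hinge lies along the stand's x at y = -60 mm, z = 112 mm of the stand. Hinge nearly free, lightly damped: let go, the 450 g tray swings back down to 0 by itself. The steel nuts start to slide at roughly 0.5 to 0.7 rad.
- tray_lip (a point): Middle of the tray's open lip edge, on the tray's floor: 55 mm beyond the hinge, level with it when the tray is level (112 mm above the bench). The tray is sheet aluminium, 120 mm wide outside, 112 mm inside, 185 mm long, with 25 mm high walls on three sides and none at the lip. Tipped, the lip swings down about the hinge but stays above the box's rim.
- tray_grip (a point): Middle of the handle: a round steel bar, 12 mm thick, 64 mm long, parallel to the stand's x, on two posts behind the tray. 160 mm behind the hinge, 50 mm above the tray's floor (162 mm above the bench when level). Pinch it from above across the stand's y: it is 30 mm clear of the rear wall, whose top is 25 mm lower, and it turns between the fingers as the tray tips.
- bin: Open-topped wooden box, loose on the bench, 190 mm (its x) by 170 mm (its y) outside, 55 mm high, walls and floor 9 mm thick, about 450 g. Origin: centre of its underside, z up. It starts 70 to 110 mm short of the stand's front panel, on the lip's side, with its long side roughly facing the panel (up to 0.2 rad askew, up to 25 mm off to one side).
- nut1: One of four alike big steel hex nuts, 36 mm across flats, 19 mm high, 21 mm bore, about 100 g, lying flat and loose in the tray. Origin: centre of its underside.
- nut2: One of four alike big steel hex nuts, 36 mm across flats, 19 mm high, 21 mm bore, about 100 g, lying flat and loose in the tray. Origin: centre of its underside.
- nut3: One of four alike big steel hex nuts, 36 mm across flats, 19 mm high, 21 mm bore, about 100 g, lying flat and loose in the tray. Origin: centre of its underside.
- nut4: One of four alike big steel hex nuts, 36 mm across flats, 19 mm high, 21 mm bore, about 100 g, lying flat and loose in the tray. Origin: centre of its underside.
- block: Dark wood block 90 x 50 x 40 mm beside the box; leave alone. Origin: centre of its underside.
- dish: White bowl, 90 mm across, 35 mm high, between robot and tray stand; leave alone. Origin: centre of its underside.
- hammer: Hammer lying on the right of the bench; leave alone.
- wrench: Steel wrench lying at the far side; leave alone.
- screwdriver: Screwdriver lying at the left; leave alone.
- oilcan: Dark can, 60 mm across, 130 mm high, left of the tray; leave alone. Origin: centre of its underside.
- bar: Dark square steel bar 160 x 22 x 22 mm lying on the right; leave alone.
Things that resemble listed ones, but are neither listed nor needed, are in the scene too. What is shaped like the nut3 but pink is not meant. What is shaped like the nut1 but purple is not meant.

How it is judged (in metres and radians):
On the way, in this order (a step that is already met when the one before it is completed fails the run):
1. the box stands on the bench with the tray's lip over its mouth (x of tray_lip in the frame of bin between -0.06 and 0.06 m and y of tray_lip in the frame of bin between -0.055 and 0.055 m and height (world z) of bin below 0.008 m and angle between bin's own z axis and vertical below 0.1 rad and value of joint tray below 0.2 rad), for 0.2 s.
2. the tray is tipped up by more than 0.4 rad over the box (height (world z) of bin below 0.008 m and angle between bin's own z axis and vertical below 0.1 rad and value of joint tray above 0.4 rad), for 0.1 s.
At the end, for the whole second after the job is handed in: All four nuts lie at rest inside the box, the box stands flat on the bench with the lip's middle over its mouth (within 60 mm along its long side and 55 mm along its short side of its centre), and the tray is back down level (within 0.08 rad) (value of joint tray below 0.08 rad and angle between bin's own z axis and vertical below 0.1 rad and height (world z) of bin below 0.008 m and linear speed of bin below 0.02 m/s and x of tray_lip in the frame of bin between -0.06 and 0.06 m and y of tray_lip in the frame of bin between -0.055 and 0.055 m and x of nut1 in the frame of bin between -0.086 and 0.086 m and y of nut1 in the frame of bin between -0.076 and 0.076 m and z of each of nut1, nut2, nut3, nut4 in the frame of bin below 0.05 m and linear speed of each of nut1, nut2, nut3, nut4 below 0.03 m/s and x of nut2 in the frame of bin between -0.086 and 0.086 m and y of nut2 in the frame of bin between -0.076 and 0.076 m and x of nut3 in the frame of bin between -0.086 and 0.086 m and y of nut3 in the frame of bin between -0.076 and 0.076 m and x of nut4 in the frame of bin between -0.086 and 0.086 m and y of nut4 in the frame of bin between -0.076 and 0.076 m); the robot touches nothing.
It fails at once if one of the other things on the bench is moved by more than 50 mm (distance of any of block, dish, hammer, wrench, screwdriver, oilcan, bar from where it was at the start of the episode above 0.05 m).
It also fails if it takes over 59 s, if anything falls off the work surface, if the arm or the gripper's body presses on something with over 40 N, if the wrist force passes 120 N, or if a joint passes its speed limit or range.

## Robot

A 6-joint arm with a two-finger parallel gripper is mounted at the origin on the work surface. World frame = base frame: x ahead of the robot, y to its left, z up, the work surface at z = 0. Lengths are in mm, angles in rad, forces in N, time in s.
With the tool pointing down it reaches from about 275 to 1000 mm from the base axis. Payload 8.4 kg.
Tool frame: the origin (TCP) lies between the finger pads; the fingertips stand 25 mm ahead of it and the grasp point (between the pads) lies 6 mm ahead of it; z points along the fingers, y is the line along which they close (so a half turn about z gives the same grasp; the last joint's range is limited). The gripper opens to 85 mm and grips with 20 to 120 N. Pads are 22 mm wide; open, the fingers measure 114 mm over their backs; the gripper's body (76 mm by 85 mm) begins 54 mm behind the grasp point. The pads swing forward as they close: fully open they stand 13 mm farther back than shut.
Start: joints at [-1.119, 0.353, 1.633, -0, 1.155, -0.002], TCP at [273.989, -561.746, 256.281] pointing down, gripper open.
Joint ranges: [-2.63, 2.63], [-0.92, 2.1], [0.06, 2.66], [-1.3, 4.44], [0, 2.69], [-3.02, 3.02]. Speed limits (rad/s): [2.22, 2.22, 2.79, 3.14, 3.14, 3.14].

## Interface

Orientations are given as [roll, pitch, yaw] about the fixed x, y, z axes, in that order (R = Rz(yaw) Ry(pitch) Rx(roll)).
In Python, from rig import r, eyes, workorder gives the robot as it stands. The module is installed in compiled form; this text tells all that it offers.
- The arm moves only by the tool step_arm, never from a script. Its argument "moves" is a list of rows, each an object of numbers: "tx", "ty", "tz": the shift along the tool's x, y, z scaled (see below); "ax", "ay", "az": the turn, a rotation vector about the tool's x, y, z scaled (see below). In form: [{"tx": .., "ty": .., "tz": .., "ax": .., "ay": .., "az": ..}, ...]. A call has 1 to 5 rows; each row shifts and turns the commanded pose from where the row before left it, along the tool's axes as they then stand; what a row does not reach is not made up. The controller multiplies each number of a shift by 25 mm and each number of a turn by 90 degrees. A row lasts 1/8 s, in which the tool goes at most 62.5 mm and 10.7 degrees, less where a joint would pass 70% of its speed; a pose out of reach is approached as far as the arm can. A call with a number of a shift or a turn outside -1 to 1 is refused whole. A call with a gripper value outside its range is refused whole. "gripper" is the opening, from 0 (shut) to 1 (fully open), set as the call begins (left out, the last holds). The fingers move at their own pace and stop on an object; "newtons" is the grip in N (left out, the last holds). Time passes only in rows, so rows that do not move let the fingers close. It gives the time, the measured TCP pose, the force, the opening and the grip force at its end, in the units of the state.
- r.sense(): the state, without advancing time (a new reading comes with each control period).
- eyes.grab_frame(name): name is "scene" or "top" or "wrist"; returns (picture, depth): 420x560x3 uint8, red, green, blue; 420x560 float32, mm along the optical axis (not along the pixel's ray), 0 where there is no reading.
- eyes.camera_info(name): a dict with "intrinsics" (3x3 intrinsics, pixels), "k1" (the pictures are not rectified: a ray, as slopes to the right and down, at radius r is drawn at 1 + k1 r^2 times it, then the intrinsics apply), "cam_to_world" (4x4, takes a point from camera to world coordinates). Camera axes: x right, y up, looking along -z (the intrinsics and any distortion apply to the point x, -y, -z); pixel columns grow to the right and rows downward; lengths in mm; the calibration is good to about 2 mm. A picture is of the moment at which its call begins: read the wrist's pose just before it. camera_info takes no time and is no camera call; for the wrist camera it gives the pose at the moment of the call.
- workorder.sign_off(): hands the job in; it is judged then, once.
The state is a dict: "clock": time; "qpos": joint angles; "qvel": joint speeds; "joint_efforts": joint torques, N m; "eef_pos": TCP position; "tcp_rot": TCP orientation; "contact_force": force on the tool from outside, world axes, zero at the start; "wrist_torque": the same for the moment, N m; "opening": opening from 0.0 (shut) to 1.0 (fully open); "grasp_force": force on a finger pad.
Only numpy, scipy, OpenCV 4.12 (cv2) and the standard library are available. Lean on these libraries where they do the work, as an engineer would, in place of code of your own. Each camera call takes 0.05 s, during which the arm holds its last target. There are 200 camera calls.

## Working session

There is one attempt and no reset: what is moved stays moved. The work goes in short steps, Python scripts to look and compute and a tool call to move; the robot and the scene stay as the last step left them, time stands still between calls to the robot, and variables do not carry over. Pictures are saved under pics/ and viewed, at most 10 in all, crops included, and the job is handed in when it is done.

Besides the shell and the picture viewer there is one more tool, called after ">>>" as name(argument=value, ...), one argument or row to a line, values as JSON. step_arm: Moves the arm, as the interface text tells. Its arguments: {"type":"object","properties":{"moves":{"type":"array","items":{"type":"object","properties":{"tx":{"type":"number"},"ty":{"type":"number"},"tz":{"type":"number"},"ax":{"type":"number"},"ay":{"type":"number"},"az":{"type":"number"}}}},"gripper":{"type":"number"},"newtons":{"type":"number"}},"required":["moves"]}

```bash
mkdir -p pics; cat > h.py <<'E'
import numpy as np, cv2
from rig import r, eyes, workorder
def grab(n,save=None):
    ci=eyes.camera_info(n); p,d=eyes.grab_frame(n)
    if save: cv2.imwrite('pics/'+save,p[:,:,::-1])
    return p,d,ci
def world(d,ci):
    K=np.array(ci['intrinsics'],float);k=ci['k1'];T=np.array(ci['cam_to_world'])
    v,u=np.mgrid[:d.shape[0],:d.shape[1]].astype(float)
    x=(u-K[0,2])/K[0,0];y=(v-K[1,2])/K[1,1]
    a,b=x.copy(),y.copy()
    for _ in range(10):
        s=1+k*(a*a+b*b);a=x/s;b=y/s
    P=np.stack([a*d,-b*d,-d,np.ones_like(d)],-1)@T.T
    P=P[...,:3];P[d==0]=np.nan
    return P
E
python3 - <<'E'
from h import *
for n in('top','scene'):
    p,d,ci=grab(n,n+'1.png');np.savez(n+'1.npz',P=world(d,ci),p=p)
    print(n,np.array(ci['cam_to_world']).round(2))
s=r.sense();print(s['eef_pos'],s['tcp_rot'],s['clock'],s['opening'])
E
```

```text
top [[ 1.00000e-02  1.00000e+00 -9.00000e-02  4.64820e+02]
 [-1.00000e+00  1.00000e-02 -1.00000e-02 -1.63700e+01]
 [-0.00000e+00  9.00000e-02  1.00000e+00  1.37651e+03]
 [ 0.00000e+00  0.00000e+00  0.00000e+00  1.00000e+00]]
scene [[-2.20000e-01 -6.70000e-01  7.10000e-01  1.24731e+03]
 [ 9.80000e-01 -1.60000e-01  1.50000e-01  1.50380e+02]
 [ 1.00000e-02  7.30000e-01  6.90000e-01  7.63740e+02]
 [ 0.00000e+00  0.00000e+00  0.00000e+00  1.00000e+00]]
[ 273.7916895  -561.37862113  255.62978343] [-3.14030310e+00  2.52174420e-06  4.53775354e-01] 0.1 1.0035663055660746
```

View pics/top1.png

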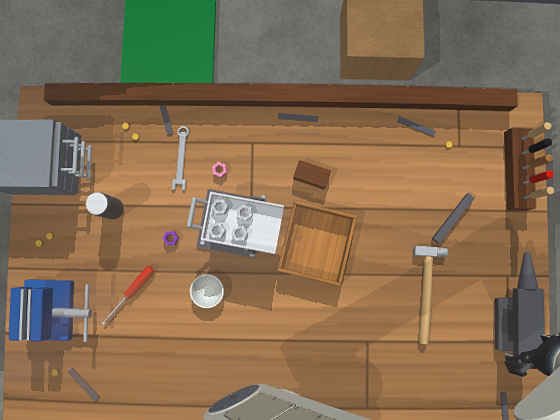

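View pics/scene1.png

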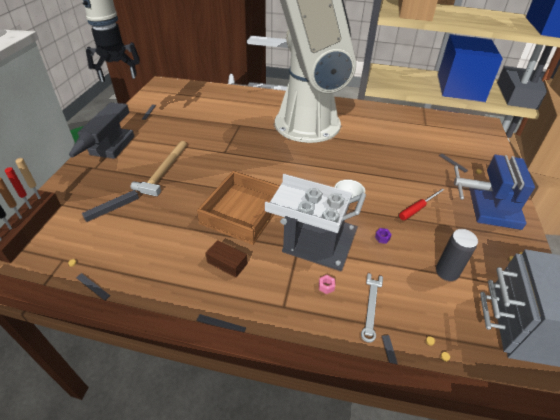

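The top view shows the handle at (193,213), the tray at (242,222), the box at (318,243), the block at (311,175) close to the box's far side, and the bowl at (206,291). The arm is at the lower right. Next I'll fit poses from depth.

```bash
python3 - <<'E'
from h import *
P=np.load('top1.npz')['P']
def reg(u0,u1,v0,v1,z0,z1):
    Q=P[v0:v1,u0:u1].reshape(-1,3);return Q[(Q[:,2]>z0)&(Q[:,2]<z1)]
def rect(n,Q):
    R=cv2.minAreaRect(Q[:,:2].astype(np.float32));print(n,len(Q),np.round(R[0],1),np.round(R[1],1),round(R[2],2),Q[:,2].mean().round(1));return cv2.boxPoints(R).round(0).tolist()
print(rect('box',reg(270,365,190,300,47,62)))
print(rect('block',reg(285,335,150,205,30,50)))
h=reg(180,203,190,240,150,180);print(rect('handle',h))
print(rect('traywalls',reg(198,300,180,265,127,146)))
print(rect('trayfloor',reg(198,300,180,265,105,120)))
print(rect('standbase',reg(190,275,180,275,4,90)))
print(rect('dish',reg(185,230,270,312,28,42)))
S=np.load('scene1.npz')['P']
Q=S.reshape(-1,3)
def sreg(x0,x1,y0,y1,z0,z1):
    m=(Q[:,0]>x0)&(Q[:,0]<x1)&(Q[:,1]>y0)&(Q[:,1]<y1)&(Q[:,2]>z0)&(Q[:,2]<z1);return Q[m]
c=h.mean(0);print(c)
print('scene handle',rect('h',sreg(c[0]-60,c[0]+60,c[1]-30,c[1]+30,152,180)))
b=reg(270,365,190,300,47,62).mean(0)
print('scene box',rect('b',sreg(b[0]-140,b[0]+140,b[1]-130,b[1]+110,50,62)))
E
```

```text
box 910 [ 511.6 -102.5] [170.4 190.2] 76.99 54.1
[[400.0, -164.0], [585.0, -207.0], [623.0, -41.0], [438.0, 2.0]]
block 612 [663.5 -77.8] [ 90.4 115.7] 72.55 39.7
[[595.0, -104.0], [705.0, -138.0], [732.0, -52.0], [622.0, -17.0]]
handle 200 [575.5 202. ] [25.7 74.3] 81.38 164.2
[[537.0, 195.0], [610.0, 184.0], [614.0, 209.0], [541.0, 220.0]]
traywalls 893 [557.6  93.4] [196.3 120.4] 80.23 133.7
[[482.0, 7.0], [600.0, -13.0], [634.0, 180.0], [515.0, 200.0]]
trayfloor 2806 [556.2  86.1] [182.3 153.5] 80.13 112.1
[[465.0, 10.0], [616.0, -17.0], [647.0, 163.0], [496.0, 189.0]]
standbase 900 [552.6 125.6] [255.8 229.3] 0.89 8.3
[[423.0, 238.0], [426.0, 9.0], [682.0, 13.0], [679.0, 242.0]]
dish 240 [381.2 186.9] [86.8 86. ] 0.91 33.4
[[337.0, 229.0], [338.0, 143.0], [425.0, 145.0], [424.0, 231.0]]
[576.17031374 205.47061332 164.1694505 ]
h 141 [577.8 203.2] [18.2 75.6] 79.81 163.6
scene handle [[539.0, 201.0], [613.0, 188.0], [617.0, 205.0], [542.0, 219.0]]
b 527 [ 512.8 -104.9] [171.  193.6] 77.37 53.0
scene box [[400.0, -167.0], [589.0, -209.0], [626.0, -43.0], [437.0, -0.0]]
```

>>> step_arm(
  moves=[
    {"az": -0.113},
    {"az": -0.113},
    {"az": -0.113},
    {"az": -0.113},
    {"az": -0.114},
  ],
  gripper=1,
)

```text
schema error: expected keys tx, ty, tz, ax, ay, az
```

>>> step_arm(
  moves=[
    {"tx": 1, "ty": 0.34},
    {"tx": 1, "ty": 0.34},
    {"tx": 1, "ty": 0.34},
    {"tx": 1, "ty": 0.34},
    {"tx": 1, "ty": 0.34},
  ],
)

```text
schema error: expected keys tx, ty, tz, ax, ay, az
```

>>> step_arm(
  moves=[
    {"tx": 1, "ty": 0.34},
    {"tx": 1, "ty": 0.34},
    {"tx": 1, "ty": 0.34},
    {"tx": 1, "ty": 0.34},
    {"tx": 1, "ty": 0.34},
  ],
)

```text
schema error: expected keys tx, ty, tz, ax, ay, az
```

>>> step_arm(
  moves=[
    {"tx": 1, "ty": 0.34, "tz": 0.6},
    {"tx": 1, "ty": 0.34, "tz": 0.6},
    {"tx": 1, "ty": 0.34, "tz": 0.6},
    {"tx": 1, "ty": 0.34, "tz": 0.6},
    {"tx": 1, "ty": 0.34, "tz": 0.6},
  ],
)

```text
schema error: expected keys tx, ty, tz, ax, ay, az
```

>>> step_arm(
  moves=[
    {"tz": 1},
    {"tz": 1},
    {"tz": 1},
    {"tz": 1},
    {},
  ],
)

```text
schema error: expected keys tx, ty, tz, ax, ay, az
```

All six keys are required.

>>> step_arm(
  moves=[
    {"tx": 0, "ty": 0, "tz": 0, "ax": 0, "ay": 0, "az": -0.113},
    {"tx": 0, "ty": 0, "tz": 0, "ax": 0, "ay": 0, "az": -0.113},
    {"tx": 0, "ty": 0, "tz": 0, "ax": 0, "ay": 0, "az": -0.113},
    {"tx": 0, "ty": 0, "tz": 0, "ax": 0, "ay": 0, "az": -0.113},
    {"tx": 0, "ty": 0, "tz": 0, "ax": 0, "ay": 0, "az": -0.114},
  ],
  gripper=1,
)

```text
clock: 0.72
eef_pos: [273.9, -561.5, 255.9]
tcp_rot: [-3.141, -0.001, 1.349]
contact_force: [-0.2, 0.6, 0.5]
opening: 1.005
grasp_force: 0.0
```

>>> step_arm(
  moves=[
    {"tx": 1, "ty": 0.34, "tz": 0, "ax": 0, "ay": 0, "az": 0},
    {"tx": 1, "ty": 0.34, "tz": 0, "ax": 0, "ay": 0, "az": 0},
    {"tx": 1, "ty": 0.34, "tz": 0, "ax": 0, "ay": 0, "az": 0},
    {"tx": 1, "ty": 0.34, "tz": 0, "ax": 0, "ay": 0, "az": 0},
    {"tx": 1, "ty": 0.34, "tz": 0, "ax": 0, "ay": 0, "az": 0},
  ],
)

```text
clock: 1.35
eef_pos: [344.3, -447.5, 256.1]
tcp_rot: [-3.141, -0.001, 1.339]
contact_force: [0.3, -0.3, 0.6]
opening: 1.001
grasp_force: 0.0
```

>>> step_arm(
  moves=[
    {"tx": 1, "ty": 0.34, "tz": 0, "ax": 0, "ay": 0, "az": 0},
    {"tx": 1, "ty": 0.34, "tz": 0, "ax": 0, "ay": 0, "az": 0},
    {"tx": 1, "ty": 0.34, "tz": 0, "ax": 0, "ay": 0, "az": 0},
    {"tx": 1, "ty": 0.34, "tz": 0, "ax": 0, "ay": 0, "az": 0},
    {"tx": 1, "ty": 0.34, "tz": 0, "ax": 0, "ay": 0, "az": 0},
  ],
)

```text
clock: 1.98
eef_pos: [413.6, -335.3, 256.1]
tcp_rot: [-3.141, -0.001, 1.339]
contact_force: [-0.1, -0.4, 0.1]
opening: 1.001
grasp_force: 0.0
```

>>> step_arm(
  moves=[
    {"tx": 1, "ty": 0.34, "tz": 0.6, "ax": 0, "ay": 0, "az": 0},
    {"tx": 1, "ty": 0.34, "tz": 0.6, "ax": 0, "ay": 0, "az": 0},
    {"tx": 1, "ty": 0.34, "tz": 0.6, "ax": 0, "ay": 0, "az": 0},
    {"tx": 1, "ty": 0.34, "tz": 0.6, "ax": 0, "ay": 0, "az": 0},
    {"tx": 1, "ty": 0.34, "tz": 0.6, "ax": 0, "ay": 0, "az": 0},
  ],
)

```text
clock: 2.6
eef_pos: [483.0, -223.2, 180.7]
tcp_rot: [-3.141, -0.0, 1.34]
contact_force: [0.4, 0.6, -0.3]
opening: 0.999
grasp_force: 0.0
```

>>> step_arm(
  moves=[
    {"tx": 0, "ty": 0, "tz": 1, "ax": 0, "ay": 0, "az": 0},
    {"tx": 0, "ty": 0, "tz": 1, "ax": 0, "ay": 0, "az": 0},
    {"tx": 0, "ty": 0, "tz": 1, "ax": 0, "ay": 0, "az": 0},
    {"tx": 0, "ty": 0, "tz": 0, "ax": 0, "ay": 0, "az": 0},
  ],
)

```text
clock: 3.1
eef_pos: [481.4, -223.6, 104.8]
tcp_rot: [-3.138, -0.001, 1.341]
contact_force: [0.4, 0.1, 0.2]
opening: 1.002
grasp_force: 0.0
```

>>> step_arm(
  moves=[
    {"tx": 0, "ty": 0, "tz": 0.9, "ax": 0, "ay": 0, "az": -0.018},
    {"tx": 0, "ty": 0, "tz": 0.9, "ax": 0, "ay": 0, "az": -0.018},
    {"tx": 0, "ty": 0, "tz": 0.9, "ax": 0, "ay": 0, "az": 0},
    {"tx": 0, "ty": 0, "tz": 0, "ax": 0, "ay": 0, "az": 0},
    {"tx": 0.6, "ty": 0, "tz": 0, "ax": 0, "ay": 0, "az": 0},
  ],
)

```text
clock: 3.72
eef_pos: [486.2, -210.6, 40.0]
tcp_rot: [3.14, 0.0, 1.397]
contact_force: [1.4, -0.3, -0.3]
opening: 1.001
grasp_force: 0.0
```

>>> step_arm(
  moves=[
    {"tx": 0.4, "ty": 0, "tz": 0, "ax": 0, "ay": 0, "az": 0},
    {"tx": 0.4, "ty": 0, "tz": 0, "ax": 0, "ay": 0, "az": 0},
    {"tx": 0.4, "ty": 0, "tz": 0, "ax": 0, "ay": 0, "az": 0},
    {"tx": 0.4, "ty": 0, "tz": 0, "ax": 0, "ay": 0, "az": 0},
    {"tx": 0.4, "ty": 0, "tz": 0, "ax": 0, "ay": 0, "az": 0},
  ],
)

```text
clock: 4.35
eef_pos: [494.0, -160.6, 38.8]
tcp_rot: [-3.141, 0.0, 1.4]
contact_force: [-0.9, -3.8, 1.7]
opening: 1.001
grasp_force: 1.7
```

```bash
cat > box.py <<'E'
from h import *
P=world(*grab('top')[1:]).reshape(-1,3)
m=(P[:,0]>380)&(P[:,0]<650)&(P[:,1]>-230)&(P[:,1]<45)&(P[:,2]>49)&(P[:,2]<60)
R=cv2.minAreaRect(P[m,:2].astype(np.float32));print(m.sum(),R,cv2.boxPoints(R).round(0).tolist())
print(r.sense()['eef_pos'],r.sense()['contact_force'])
E
python3 box.py
```

```text
434 ((512.8670043945312, -64.3433609008789), (166.18849182128906, 192.37152099609375), 79.2056884765625) [[403.0, -128.0], [592.0, -164.0], [623.0, -1.0], [434.0, 35.0]]
[ 493.87497576 -159.59059299   38.64138449] [-0.62136314  1.6838682  -0.02101678]
```

>>> step_arm(
  moves=[
    {"tx": 0.3, "ty": 0, "tz": 0, "ax": 0, "ay": 0, "az": 0},
    {"tx": 0.3, "ty": 0, "tz": 0, "ax": 0, "ay": 0, "az": 0},
    {"tx": 0.3, "ty": 0, "tz": 0, "ax": 0, "ay": 0, "az": 0},
    {"tx": 0.2, "ty": 0, "tz": 0, "ax": 0, "ay": 0, "az": 0},
    {"tx": 0, "ty": 0, "tz": 0, "ax": 0, "ay": 0, "az": 0},
  ],
)

```text
clock: 5.03
eef_pos: [498.7, -133.6, 38.7]
tcp_rot: [-3.141, -0.0, 1.4]
contact_force: [-0.2, 0.1, 0.5]
opening: 1.0
grasp_force: 0.0
```

>>> step_arm(
  moves=[
    {"tx": 0.1, "ty": 0, "tz": 0, "ax": 0, "ay": 0, "az": 0},
    {"tx": 0.08, "ty": 0, "tz": 0, "ax": 0, "ay": 0, "az": 0},
    {"tx": 0, "ty": 0, "tz": 0, "ax": 0, "ay": 0, "az": 0},
  ],
)

```text
clock: 5.4
eef_pos: [499.5, -129.6, 38.8]
tcp_rot: [3.142, -0.0, 1.399]
contact_force: [-0.0, 0.6, -0.1]
opening: 1.0
grasp_force: 0.0
```

```bash
python3 box.py
```

```text
389 ((518.0291137695312, -35.21794891357422), (168.5162353515625, 190.26773071289062), 80.28373718261719) [[410.0, -102.0], [598.0, -134.0], [626.0, 32.0], [438.0, 64.0]]
[ 499.53686084 -129.60954908   38.82802912] [0.42631342 0.0660048  0.38461864]
```

>>> step_arm(
  moves=[
    {"tx": 0.08, "ty": 0, "tz": 0, "ax": 0, "ay": 0, "az": 0},
    {"tx": 0.08, "ty": 0, "tz": 0, "ax": 0, "ay": 0, "az": 0},
    {"tx": 0, "ty": 0, "tz": 0, "ax": 0, "ay": 0, "az": 0},
  ],
)

```text
clock: 5.82
eef_pos: [500.3, -125.7, 38.8]
tcp_rot: [3.141, 0.0, 1.4]
contact_force: [-0.2, -2.8, -0.0]
opening: 1.003
grasp_force: 1.1
```

>>> step_arm(
  moves=[
    {"tx": 0.06, "ty": 0, "tz": 0, "ax": 0, "ay": 0, "az": 0},
    {"tx": 0, "ty": 0, "tz": 0, "ax": 0, "ay": 0, "az": 0},
  ],
)

```text
clock: 6.08
eef_pos: [500.4, -125.7, 38.9]
tcp_rot: [3.141, 0.002, 1.4]
contact_force: [-3.0, -13.9, 0.4]
opening: 1.002
grasp_force: 7.1
```

>>> step_arm(
  moves=[
    {"tx": -0.8, "ty": 0, "tz": 0, "ax": 0, "ay": 0, "az": 0},
    {"tx": -0.8, "ty": 0, "tz": 0, "ax": 0, "ay": 0, "az": 0},
    {"tx": 0, "ty": 0, "tz": -1, "ax": 0, "ay": 0, "az": 0},
    {"tx": 0, "ty": 0, "tz": -1, "ax": 0, "ay": 0, "az": 0},
    {"tx": 0, "ty": 0, "tz": -1, "ax": 0, "ay": 0, "az": 0},
  ],
)

```text
clock: 6.7
eef_pos: [493.4, -163.4, 114.5]
tcp_rot: [-3.141, -0.0, 1.399]
contact_force: [-0.1, 0.7, 0.2]
opening: 0.994
grasp_force: 0.0
```

>>> step_arm(
  moves=[
    {"tx": 0, "ty": 0, "tz": -1, "ax": 0, "ay": 0, "az": 0},
    {"tx": 0, "ty": 0, "tz": -1, "ax": 0, "ay": 0, "az": 0},
    {"tx": 0, "ty": 0, "tz": -1, "ax": 0, "ay": 0, "az": 0},
    {"tx": 0, "ty": 0, "tz": -1, "ax": 0, "ay": 0, "az": 0},
    {"tx": 0, "ty": 0, "tz": -1, "ax": 0, "ay": 0, "az": 0},
  ],
)

```text
clock: 7.32
eef_pos: [493.4, -163.3, 239.6]
tcp_rot: [-3.141, -0.001, 1.399]
contact_force: [-0.5, -0.4, -0.0]
opening: 0.999
grasp_force: 0.0
```

>>> step_arm(
  moves=[
    {"tx": 0.2, "ty": 0.2, "tz": -1, "ax": 0, "ay": 0, "az": 0},
    {"tx": 0, "ty": 0.2, "tz": -1, "ax": 0, "ay": 0, "az": 0},
    {"tx": 1, "ty": 0.2, "tz": -0.5, "ax": 0, "ay": 0, "az": 0},
    {"tx": 1, "ty": 0.2, "tz": 0, "ax": 0, "ay": 0, "az": 0},
    {"tx": 1, "ty": 0, "tz": 0, "ax": 0, "ay": 0, "az": 0},
  ],
)

```text
clock: 7.95
eef_pos: [527.2, -87.3, 301.4]
tcp_rot: [3.141, -0.001, 1.399]
contact_force: [-1.3, -1.0, -0.0]
opening: 1.002
grasp_force: 0.0
```

>>> step_arm(
  moves=[
    {"tx": 1, "ty": 0, "tz": 0, "ax": 0, "ay": 0, "az": 0},
    {"tx": 1, "ty": 0, "tz": 0, "ax": 0, "ay": 0, "az": 0},
    {"tx": 1, "ty": 0, "tz": 0, "ax": 0, "ay": 0, "az": 0},
    {"tx": 1, "ty": 0, "tz": 0, "ax": 0, "ay": 0, "az": 0},
    {"tx": 1, "ty": 0, "tz": 0, "ax": 0, "ay": 0, "az": 0},
  ],
)

```text
clock: 8.57
eef_pos: [548.1, 36.0, 301.2]
tcp_rot: [-3.141, -0.0, 1.399]
contact_force: [0.4, 0.1, 0.4]
opening: 0.997
grasp_force: 0.0
```

>>> step_arm(
  moves=[
    {"tx": 1, "ty": 0, "tz": 0, "ax": 0, "ay": 0, "az": 0},
    {"tx": 1, "ty": 0, "tz": 0, "ax": 0, "ay": 0, "az": 0},
    {"tx": 1, "ty": 0, "tz": 0, "ax": 0, "ay": 0, "az": 0},
    {"tx": 1, "ty": 0, "tz": 0, "ax": 0, "ay": 0, "az": 0},
    {"tx": 1, "ty": 0, "tz": 0, "ax": 0, "ay": 0, "az": 0},
  ],
)

```text
clock: 9.2
eef_pos: [569.3, 159.1, 301.1]
tcp_rot: [-3.141, -0.0, 1.399]
contact_force: [0.3, -0.5, 0.8]
opening: 0.999
grasp_force: 0.0
```

>>> step_arm(
  moves=[
    {"tx": 1, "ty": 0, "tz": 0, "ax": 0, "ay": 0, "az": 0},
    {"tx": 1, "ty": 0, "tz": 0, "ax": 0, "ay": 0, "az": -0.11},
    {"tx": 0, "ty": 0, "tz": 0, "ax": 0, "ay": 0, "az": -0.11},
    {"tx": 0, "ty": 0, "tz": 0, "ax": 0, "ay": 0, "az": -0.11},
    {"tx": 0, "ty": 0, "tz": 0, "ax": 0, "ay": 0, "az": -0.11},
  ],
)

```text
clock: 9.82
eef_pos: [577.7, 207.7, 301.0]
tcp_rot: [-3.141, -0.001, 2.097]
contact_force: [0.5, -0.9, 0.3]
opening: 0.999
grasp_force: 0.0
```

>>> step_arm(
  moves=[
    {"tx": 0, "ty": 0, "tz": 0, "ax": 0, "ay": 0, "az": -0.112},
    {"tx": 0, "ty": 0, "tz": 0, "ax": 0, "ay": 0, "az": -0.112},
    {"tx": 0, "ty": 0, "tz": 0, "ax": 0, "ay": 0, "az": -0.112},
    {"tx": 0, "ty": 0, "tz": 0, "ax": 0, "ay": 0, "az": -0.112},
    {"tx": 0, "ty": 0, "tz": 0, "ax": 0, "ay": 0, "az": -0.112},
  ],
)

```text
clock: 10.45
eef_pos: [577.7, 207.6, 301.1]
tcp_rot: [3.141, -0.001, 2.976]
contact_force: [0.1, 0.5, -0.3]
opening: 0.999
grasp_force: 0.0
```

```bash
python3 - <<'E'
from h import *
s=r.sense();print(s['eef_pos'],s['tcp_rot'])
p,d,ci=grab('wrist','w1.png');P=world(d,ci)
m=(P[...,2]>163)&(P[...,2]<175)&(abs(P[...,0]-578)<60)&(abs(P[...,1]-206)<40)
Q=P[m];print(m.sum(),cv2.minAreaRect(Q[:,:2].astype(np.float32)),Q.mean(0))
E
python3 box.py
```

```text
[577.73631705 207.56708084 301.08650632] [ 3.14142421e+00 -7.57233295e-04  2.97604556e+00]
1104 ((575.2400512695312, 207.02606201171875), (13.509819984436035, 74.81731414794922), 81.49947357177734) [572.94309269 207.35194976 167.3800973 ]
615 ((518.876953125, -30.749114990234375), (169.52890014648438, 190.2667694091797), 80.39299774169922) [[411.0, -98.0], [599.0, -130.0], [627.0, 37.0], [439.0, 69.0]]
[577.78820361 207.52596826 301.09341478] [-0.07920703  0.69670553 -0.11033868]
```

View pics/w1.png

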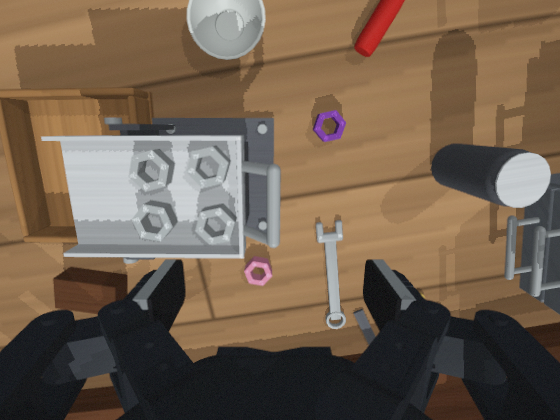

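The wrist view shows the handle bar at (275,205), between the finger lines, and all four nuts still in the tray. The box is against the stand.

>>> step_arm(
  moves=[
    {"tx": 0.04, "ty": 0, "tz": 1, "ax": 0, "ay": 0, "az": 0},
    {"tx": 0, "ty": 0, "tz": 1, "ax": 0, "ay": 0, "az": 0},
    {"tx": 0, "ty": 0, "tz": 1, "ax": 0, "ay": 0, "az": 0},
    {"tx": 0, "ty": 0, "tz": 1, "ax": 0, "ay": 0, "az": 0},
    {"tx": 0, "ty": 0, "tz": 1, "ax": 0, "ay": 0, "az": 0},
  ],
)

```text
clock: 11.18
eef_pos: [576.9, 207.7, 175.4]
tcp_rot: [3.141, -0.0, 2.965]
contact_force: [0.2, -0.0, 0.2]
opening: 0.999
grasp_force: 0.0
```

>>> step_arm(
  moves=[
    {"tx": 0, "ty": 0, "tz": 0.3, "ax": 0, "ay": 0, "az": 0},
    {"tx": 0, "ty": 0, "tz": 0, "ax": 0, "ay": 0, "az": 0},
  ],
)

```text
clock: 11.42
eef_pos: [577.0, 207.6, 168.7]
tcp_rot: [-3.141, -0.001, 2.968]
contact_force: [1.0, -0.8, 0.2]
opening: 0.999
grasp_force: 0.0
```

>>> step_arm(
  moves=[
    {"tx": 0, "ty": 0, "tz": 0, "ax": 0, "ay": 0, "az": 0},
    {"tx": 0, "ty": 0, "tz": 0, "ax": 0, "ay": 0, "az": 0},
    {"tx": 0, "ty": 0, "tz": 0, "ax": 0, "ay": 0, "az": 0},
    {"tx": 0, "ty": 0, "tz": 0, "ax": 0, "ay": 0, "az": 0},
    {"tx": 0, "ty": 0, "tz": 0, "ax": 0, "ay": 0, "az": 0},
  ],
  gripper=0,
  newtons=40,
)

```text
clock: 12.05
eef_pos: [577.1, 207.1, 169.1]
tcp_rot: [-3.141, 0.0, 2.97]
contact_force: [-0.9, -3.1, 3.9]
opening: 0.126
grasp_force: 39.0
```

>>> step_arm(
  moves=[
    {"tx": 0, "ty": 0, "tz": 0, "ax": 0, "ay": 0, "az": 0},
    {"tx": 0, "ty": 0, "tz": 0, "ax": 0, "ay": 0, "az": 0},
    {"tx": 0, "ty": 0, "tz": 0, "ax": 0, "ay": 0, "az": 0},
  ],
)

```text
clock: 12.42
eef_pos: [577.1, 207.1, 169.1]
tcp_rot: [-3.141, 0.0, 2.97]
contact_force: [-2.0, -4.2, 4.4]
opening: 0.123
grasp_force: 39.1
```

>>> step_arm(
  moves=[
    {"tx": 0, "ty": -0.11, "tz": -0.32, "ax": 0, "ay": 0, "az": 0},
    {"tx": 0, "ty": -0.12, "tz": -0.31, "ax": 0, "ay": 0, "az": 0},
    {"tx": 0, "ty": -0.3, "tz": -0.6, "ax": 0, "ay": 0, "az": 0},
    {"tx": 0, "ty": -0.35, "tz": -0.57, "ax": 0, "ay": 0, "az": 0},
    {"tx": 0, "ty": 0, "tz": 0, "ax": 0, "ay": 0, "az": 0},
  ],
)

```text
clock: 13.05
eef_pos: [573.5, 185.7, 215.5]
tcp_rot: [3.14, 0.001, 2.969]
contact_force: [0.2, 5.4, 0.5]
opening: 0.122
grasp_force: 39.5
```

```bash
python3 - <<'E'
from h import *
s=r.sense();print(s['eef_pos'],s['contact_force'],s['opening'],s['grasp_force'])
grab('scene','s2.png')
E
```

```text
[573.46926966 185.66500837 215.48577569] [0.1586155  5.43612164 0.53098827] 0.12214903100819043 39.46099519729614
```

View pics/s2.png

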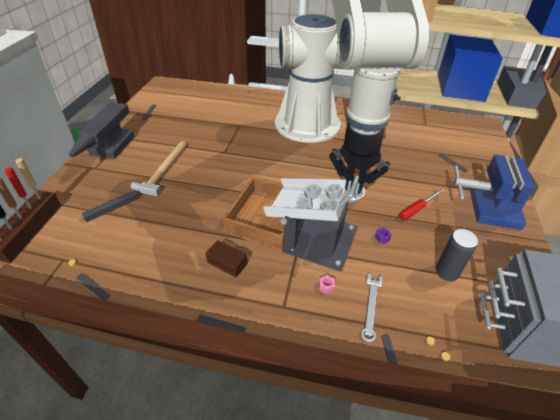

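The tray is lifting with the handle held at about (350,190), the nuts are still in it, and the box sits under the lip at (262,212). I'll keep following the arc, more slowly now.

>>> step_arm(
  moves=[
    {"tx": 0, "ty": -0.2, "tz": -0.27, "ax": 0, "ay": 0, "az": 0},
    {"tx": 0, "ty": -0.21, "tz": -0.27, "ax": 0, "ay": 0, "az": 0},
    {"tx": 0, "ty": -0.23, "tz": -0.25, "ax": 0, "ay": 0, "az": 0},
    {"tx": 0, "ty": -0.23, "tz": -0.24, "ax": 0, "ay": 0, "az": 0},
    {"tx": 0, "ty": -0.25, "tz": -0.22, "ax": 0, "ay": 0, "az": 0},
  ],
)

```text
clock: 13.72
eef_pos: [569.1, 160.2, 246.1]
tcp_rot: [3.137, 0.001, 2.97]
contact_force: [-0.2, 13.0, 6.9]
opening: 0.121
grasp_force: 39.4
```

>>> step_arm(
  moves=[
    {"tx": 0, "ty": -0.25, "tz": -0.22, "ax": 0, "ay": 0, "az": 0},
    {"tx": 0, "ty": -0.14, "tz": -0.1, "ax": 0, "ay": 0, "az": 0},
    {"tx": 0, "ty": -0.14, "tz": -0.1, "ax": 0, "ay": 0, "az": 0},
    {"tx": 0, "ty": -0.14, "tz": -0.1, "ax": 0, "ay": 0, "az": 0},
    {"tx": 0, "ty": -0.14, "tz": -0.09, "ax": 0, "ay": 0, "az": 0},
  ],
)

```text
clock: 14.35
eef_pos: [565.8, 140.4, 262.0]
tcp_rot: [3.137, 0.002, 2.97]
contact_force: [-2.2, 10.2, 10.6]
opening: 0.122
grasp_force: 40.4
```

>>> step_arm(
  moves=[
    {"tx": 0, "ty": -0.14, "tz": -0.08, "ax": 0, "ay": 0, "az": 0},
    {"tx": 0, "ty": -0.14, "tz": -0.08, "ax": 0, "ay": 0, "az": 0},
    {"tx": 0, "ty": -0.15, "tz": -0.08, "ax": 0, "ay": 0, "az": 0},
    {"tx": 0, "ty": -0.15, "tz": -0.09, "ax": 0, "ay": 0, "az": 0},
    {"tx": 0, "ty": 0, "tz": 0, "ax": 0, "ay": 0, "az": 0},
  ],
)

```text
clock: 14.98
eef_pos: [563.2, 125.5, 270.3]
tcp_rot: [3.138, 0.002, 2.97]
contact_force: [-3.8, 8.2, 11.4]
opening: 0.128
grasp_force: 41.2
```

```bash
python3 - <<'E'
from h import *
s=r.sense();print(s['eef_pos'],s['contact_force'],s['opening'],s['grasp_force'])
p,d,c=grab('scene')
cv2.imwrite('pics/s3.png',cv2.resize(p[140:280,180:390,::-1],None,fx=3.8,fy=3.8,interpolation=2))
E
```

```text
[563.16800282 125.49978056 270.31123213] [-3.84071504  8.21501191 11.38052085] 0.128226946324872 41.22962772846222
```

View pics/s3.png

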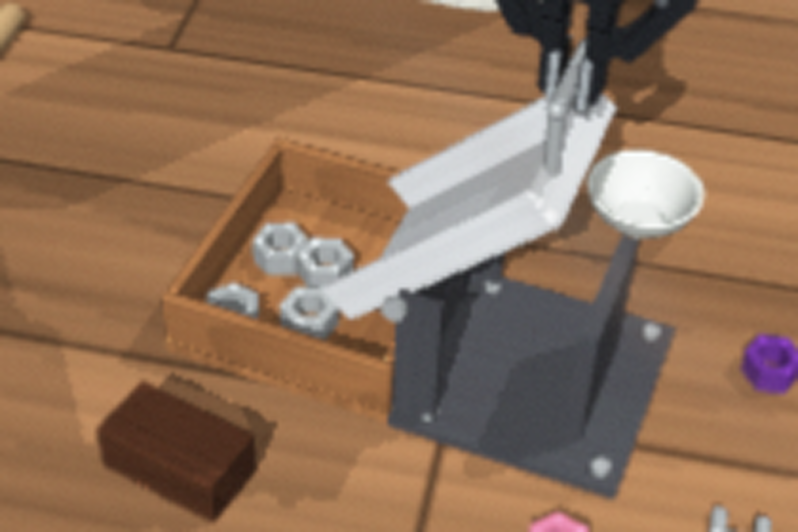

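All four nuts are in the box, at (282,248), (327,260), (233,300) and (310,310) in the crop. I'll lower the tray along the reversed arc.

>>> step_arm(
  moves=[
    {"tx": 0, "ty": 0.29, "tz": 0.17, "ax": 0, "ay": 0, "az": 0},
    {"tx": 0, "ty": 0.29, "tz": 0.17, "ax": 0, "ay": 0, "az": 0},
    {"tx": 0, "ty": 0.28, "tz": 0.2, "ax": 0, "ay": 0, "az": 0},
    {"tx": 0, "ty": 0.28, "tz": 0.2, "ax": 0, "ay": 0, "az": 0},
    {"tx": 0, "ty": 0.25, "tz": 0.22, "ax": 0, "ay": 0, "az": 0},
  ],
)

```text
clock: 15.65
eef_pos: [569.1, 159.5, 245.5]
tcp_rot: [3.14, 0.001, 2.97]
contact_force: [-0.6, 5.8, 6.6]
opening: 0.121
grasp_force: 41.7
```

>>> step_arm(
  moves=[
    {"tx": 0, "ty": 0.25, "tz": 0.22, "ax": 0, "ay": 0, "az": 0},
    {"tx": 0, "ty": 0.23, "tz": 0.24, "ax": 0, "ay": 0, "az": 0},
    {"tx": 0, "ty": 0.23, "tz": 0.25, "ax": 0, "ay": 0, "az": 0},
    {"tx": 0, "ty": 0.21, "tz": 0.27, "ax": 0, "ay": 0, "az": 0},
    {"tx": 0, "ty": 0.2, "tz": 0.27, "ax": 0, "ay": 0, "az": 0},
  ],
)

```text
clock: 16.27
eef_pos: [573.6, 186.3, 212.9]
tcp_rot: [3.141, 0.0, 2.97]
contact_force: [1.4, 3.9, 2.8]
opening: 0.122
grasp_force: 42.7
```

>>> step_arm(
  moves=[
    {"tx": 0, "ty": 0.18, "tz": 0.28, "ax": 0, "ay": 0, "az": 0},
    {"tx": 0, "ty": 0.17, "tz": 0.29, "ax": 0, "ay": 0, "az": 0},
    {"tx": 0, "ty": 0.15, "tz": 0.3, "ax": 0, "ay": 0, "az": 0},
    {"tx": 0, "ty": 0.14, "tz": 0.3, "ax": 0, "ay": 0, "az": 0},
    {"tx": 0, "ty": 0, "tz": 0, "ax": 0, "ay": 0, "az": 0},
  ],
)

```text
clock: 16.9
eef_pos: [576.2, 201.6, 183.1]
tcp_rot: [-3.141, -0.0, 2.97]
contact_force: [3.7, 3.3, -0.1]
opening: 0.122
grasp_force: 43.5
```

>>> step_arm(
  moves=[
    {"tx": 0, "ty": 0.1, "tz": 0.22, "ax": 0, "ay": 0, "az": 0},
    {"tx": 0, "ty": 0.08, "tz": 0.2, "ax": 0, "ay": 0, "az": 0},
    {"tx": 0, "ty": 0.04, "tz": 0.1, "ax": 0, "ay": 0, "az": 0},
    {"tx": 0, "ty": 0, "tz": 0, "ax": 0, "ay": 0, "az": 0},
  ],
)

```text
clock: 17.4
eef_pos: [576.9, 206.4, 170.2]
tcp_rot: [-3.14, -0.0, 2.97]
contact_force: [4.6, -2.6, -2.0]
opening: 0.122
grasp_force: 43.3
```

>>> step_arm(
  moves=[
    {"tx": 0, "ty": 0, "tz": 0, "ax": 0, "ay": 0, "az": 0},
    {"tx": 0, "ty": 0, "tz": 0, "ax": 0, "ay": 0, "az": 0},
    {"tx": 0, "ty": 0, "tz": 0, "ax": 0, "ay": 0, "az": 0},
    {"tx": 0, "ty": 0, "tz": 0, "ax": 0, "ay": 0, "az": 0},
    {"tx": 0, "ty": 0, "tz": 0, "ax": 0, "ay": 0, "az": 0},
  ],
  gripper=1,
)

```text
clock: 18.02
eef_pos: [577.0, 207.1, 171.1]
tcp_rot: [3.142, -0.0, 2.97]
contact_force: [-0.1, -1.2, -0.0]
opening: 0.999
grasp_force: 0.0
```

>>> step_arm(
  moves=[
    {"tx": 0, "ty": 0, "tz": 0, "ax": 0, "ay": 0, "az": 0},
    {"tx": 0, "ty": 0, "tz": -0.5, "ax": 0, "ay": 0, "az": 0},
    {"tx": 0, "ty": 0, "tz": -1, "ax": 0, "ay": 0, "az": 0},
    {"tx": 0, "ty": 0, "tz": -1, "ax": 0, "ay": 0, "az": 0},
    {"tx": 0, "ty": 0, "tz": -1, "ax": 0, "ay": 0, "az": 0},
  ],
)

```text
clock: 18.65
eef_pos: [577.2, 207.1, 260.4]
tcp_rot: [3.141, 0.001, 2.97]
contact_force: [-0.2, -0.1, 0.9]
opening: 0.999
grasp_force: 0.0
```

>>> step_arm(
  moves=[
    {"tx": 0, "ty": 0, "tz": -1, "ax": 0, "ay": 0, "az": 0},
    {"tx": 0, "ty": 0, "tz": -1, "ax": 0, "ay": 0, "az": 0},
    {"tx": 0, "ty": 0, "tz": 0, "ax": 0, "ay": 0, "az": 0},
    {"tx": 0, "ty": 0, "tz": 0, "ax": 0, "ay": 0, "az": 0},
  ],
)

```text
clock: 19.15
eef_pos: [576.7, 206.9, 308.2]
tcp_rot: [-3.141, -0.0, 2.97]
contact_force: [0.9, -0.3, -0.0]
opening: 1.003
grasp_force: 0.0
```

```bash
python3 box.py; python3 - <<'E'
from h import *
p,d,c=grab('scene','s4.png')
E
```

```text
628 ((518.9029541015625, -30.797393798828125), (169.37757873535156, 190.229736328125), 80.32727813720703) [[411.0, -98.0], [598.0, -130.0], [627.0, 37.0], [439.0, 69.0]]
[576.52626293 206.86262246 307.76623344] [-0.72725829  0.7837686   0.30793746]
```

View pics/s4.png

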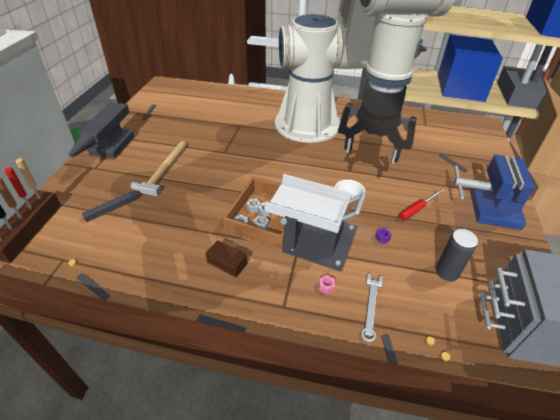

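The tray at (312,203) is level and empty. The nuts are in the box around (258,212), the box hasn't moved, and the gripper is clear.

```bash
python3 -c "
from h import *
print(workorder.sign_off())"
```

```text
the job is handed in; nothing more can be done
None
```

I handed the job in at about 19 s: the last camera check showed the box flush against the stand under the lip, all four nuts in it, the tray back down level, and the other things on the bench where they were. The sign-off gave no verdict.

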